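Change over the electrode drying rack and lock it

TASK

Take the orange-gripped reject plate out of the aluminium drying rack and stand it fully home in a free slot of the grey transfer stand, and move every blue-gripped electrode plate from the stand into a free slot of the rack, upright and fully home, without disturbing the green-gripped plates already in it. Then lock the rack: pass the red-gripped rod, from outside, in through the eyelet at the rack's +y end (eye_entry), over the plates' shoulders and out through the eyelet at the other end, until its grip is up against the flange. Leave the other things on the bench where they are.

Things in the scene. Friction and masses are not known exactly. Their poses are not given: they have to be found in the camera images.
- rack: Fixed aluminium rack, white ribs. Origin: centre of its underside, z up. Six slots side by side along its y, at y = -65, -39, -13, 13, 39, 65 mm. A plate in a slot lies along the rack's x, centred at x = 0, lower edge on the floor 10 mm above the origin (grip top then at 126). Each end, y = +91 and -91, has an upright flange 44 wide, 8 thick, 132 high with a yellow head and an eyelet
- rack_floor (a point): Middle of the rack's slot floor, x = y = 0, z = 10 mm in the rack. Slots are 8 mm wide between ribs that hold only the outer 10 mm of each side of a plate; ribs are upright to 62 mm above the rack's underside, then taper to an edge at 71 mm, which leads a plate in. Side walls behind the ribs are 96 mm apart, their tops flared up to 76 mm
- eye_entry (a point): Centre of the round eyelet, 18 mm across, in the flange at the rack's +y end (x = -34, y = 91, z = 112 mm in the rack); the rod goes in here, from outside, travelling along the rack's -y. The flange's outer face is at y = 95 mm
- eye_far (a point): Centre of the like eyelet at the rack's -y end (x = -34, y = -91, z = 112 mm in the rack), where the rod's tip comes out
- stand: Fixed grey transfer stand. Origin: centre of its underside, z up. Five slots along its y at y = -76, -38, 0, 38, 76 mm, 9 mm wide, floor 10 mm above the origin; a plate in it stands upright along the stand's x, centred at x = 0. Black ribs, upright to 45 mm, tapered to an edge at 60 mm at most; side walls 96 mm apart, flared tops. At the start one slot or more is free, the middle one always
- rod: Steel rod 12 mm thick, rounded tip, with a red grip block at its tail, 60 long (x), 20 wide (y), 26 high. Origin: centre of the grip's underside; x points to the tip, z up. The rod's axis is 6 mm above the origin; it leaves the grip's front at x = 30 and ends at x = 250 mm. Lies level on the bench at first, grip nearer the robot. 0.14 kg, balance point between grip and mid-rod
- rod_tip (a point): Tip of the rod, on its axis, 250 mm ahead of the rod's origin
- jar: Bystander: amber jar 48 across, 65 high; origin under its centre
- dish: Bystander: shallow metal dish 90 across, 20 high; origin under its centre
- micrometer: Bystander: digital micrometer lying flat, about 130 by 115, 21 high; origin under its middle
- die_block: Bystander: steel die block on posts, 70 by 70, 84 high; origin under its centre
- spatula: Bystander: spatula 140 long lying flat; origin under its middle
- vial: Bystander: clear vial with white cap, 36 across, 60 high; origin under its centre
- plate0: New carrier plate 90 wide (its x), 6 thick (its y), 90 high, copper with black faces; on its top edge a blue grip block 40 (x) by 10 (y) by 26 high, centred, so 116 high in all, leaving a 25 mm bare shoulder on each side of the grip. 0.14 kg. Origin: centre of the lower edge; z up the plate. Stands in the transfer stand at the start; absent in some runs
- plate1: New carrier plate 90 wide (its x), 6 thick (its y), 90 high, copper with black faces; on its top edge a blue grip block 40 (x) by 10 (y) by 26 high, centred, so 116 high in all, leaving a 25 mm bare shoulder on each side of the grip. 0.14 kg. Origin: centre of the lower edge; z up the plate. Stands in the transfer stand at the start; absent in some runs
- plate2: New carrier plate 90 wide (its x), 6 thick (its y), 90 high, copper with black faces; on its top edge a blue grip block 40 (x) by 10 (y) by 26 high, centred, so 116 high in all, leaving a 25 mm bare shoulder on each side of the grip. 0.14 kg. Origin: centre of the lower edge; z up the plate. Stands in the transfer stand at the start; absent in some runs
- plate3: New carrier plate 90 wide (its x), 6 thick (its y), 90 high, copper with black faces; on its top edge a blue grip block 40 (x) by 10 (y) by 26 high, centred, so 116 high in all, leaving a 25 mm bare shoulder on each side of the grip. 0.14 kg. Origin: centre of the lower edge; z up the plate. Stands in the transfer stand at the start; absent in some runs
- reject: Rejected carrier plate 90 wide (its x), 6 thick (its y), 90 high, copper with black faces; on its top edge a orange grip block 40 (x) by 10 (y) by 26 high, centred, so 116 high in all, leaving a 25 mm bare shoulder on each side of the grip. 0.14 kg. Origin: centre of the lower edge; z up the plate. Stands fully home in a rack slot at the start
- loaded0: Already loaded carrier plate 90 wide (its x), 6 thick (its y), 90 high, copper with black faces; on its top edge a green grip block 40 (x) by 10 (y) by 26 high, centred, so 116 high in all, leaving a 25 mm bare shoulder on each side of the grip. 0.14 kg. Origin: centre of the lower edge; z up the plate. Stands fully home in a rack slot from the start; two of the four are present in any run
- loaded1: Already loaded carrier plate 90 wide (its x), 6 thick (its y), 90 high, copper with black faces; on its top edge a green grip block 40 (x) by 10 (y) by 26 high, centred, so 116 high in all, leaving a 25 mm bare shoulder on each side of the grip. 0.14 kg. Origin: centre of the lower edge; z up the plate. Stands fully home in a rack slot from the start; two of the four are present in any run
- loaded2: Already loaded carrier plate 90 wide (its x), 6 thick (its y), 90 high, copper with black faces; on its top edge a green grip block 40 (x) by 10 (y) by 26 high, centred, so 116 high in all, leaving a 25 mm bare shoulder on each side of the grip. 0.14 kg. Origin: centre of the lower edge; z up the plate. Stands fully home in a rack slot from the start; two of the four are present in any run
- loaded3: Already loaded carrier plate 90 wide (its x), 6 thick (its y), 90 high, copper with black faces; on its top edge a green grip block 40 (x) by 10 (y) by 26 high, centred, so 116 high in all, leaving a 25 mm bare shoulder on each side of the grip. 0.14 kg. Origin: centre of the lower edge; z up the plate. Stands fully home in a rack slot from the start; two of the four are present in any run

How it is judged:
By the outcome, as a careful person would: the job done as asked, in the order asked, and still so for the second after the job is handed in, with the robot touching nothing.
Of plate0, plate1, plate2, plate3 only 2 to 4 are there at a start; the rules pass over those that are not, and their reading is None.
Of loaded0, loaded1, loaded2, loaded3 only 2 to 2 are there at a start; the rules pass over those that are not, and their reading is None.
At some moment in a run one of rod may be knocked a few centimetres aside while the robot is not near it.
It also fails if it takes over 210 s, if anything falls off the work surface, if the arm or the gripper's body presses on something with over 40 N, if the wrist force passes 120 N, or if a joint passes its speed limit or range.

ROBOT

A 7-joint arm with a two-finger parallel gripper is mounted at the origin on the work surface. World frame = base frame: x ahead of the robot, y to its left, z up, the work surface at z = 0. Lengths are in m, angles in rad, forces in N, time in s.
With the tool pointing down it reaches from about 0.425 to 0.925 m from the base axis. Payload 6.8 kg.
Tool frame: the origin (TCP) lies at the very end of the fingers, on their centre line; the grasp point (between the pads) lies 19 mm behind it; z points along the fingers, y is the line along which they close (so a half turn about z gives the same grasp; the last joint's range is limited). The gripper opens to 85 mm and grips with 20 to 120 N. Pads are 22 mm wide; open, the fingers measure 114 mm over their backs; the gripper's body (76 mm by 85 mm) begins 54 mm behind the grasp point. The pads swing forward as they close: fully open they stand 13 mm farther back than shut.
Start: joints at [1.002, 0.477, 0.022, 1.555, -0.011, 1.109, -0.083], TCP at [0.3, -0.605, 0.231] pointing down, gripper open.
Joint ranges: [-2.96, 2.96], [-0.34, 2.1], [-1.41, 1.46], [0.24, 2.44], [-1.37, 4.51], [0.17, 1.92], [-2.96, 2.96]. Speed limits (rad/s): [2.39, 2.39, 3.14, 3.14, 3.14, 3.14, 3.14].

INTERFACE

Orientations are given as a unit quaternion [w, x, y, z].
In Python, from station import bot gives the robot as it stands.
- The arm moves only by the tool pendant, called after "Emit:" by a JSON object that holds its "op" and its "data". Schema: {"type":"object","properties":{"offsets":{"type":"array","items":{"type":"array","items":{"type":"number"},"minItems":5,"maxItems":5},"minItems":1,"maxItems":20},"clamp_n":{"type":"number"},"only":{"type":"string"},"quiet":{"type":"boolean"},"lines":{"type":"string"}},"required":["offsets"],"additionalProperties":false}. offsets is a list of rows, 1 to 20 of them, each of 5 numbers: dx, dy, dz in m, then a turn about the tool's z in rad, then the opening from 0.0 (shut) to 1.0 (fully open); each row shifts and turns the commanded pose from where the row before left it, along the tool's axes as they then stand; what a row does not reach is not made up. A row lasts 1/10 s, in which the tool goes at most 0.05 m and 0.15 rad, less where a joint would pass 70% of its speed; a pose out of reach is approached as far as the arm can. The fingers move at their own pace and stop on an object; clamp_n is the grip in N (left out, the last holds). Time passes only in rows, so rows that do not move let the fingers close. The tool returns the time, the measured TCP pose, the force, the opening and the grip force at its end. only (a regular expression) keeps the lines of the reply that match it, lines (a string "A,B") keeps lines A to B, and quiet returns only ok. Input that does not fit is refused with a message, and nothing moves.
- bot.get_obs(): the state, without advancing time (a new reading comes with each control period).
- bot.read_camera(name): name is "scene" or "side" or "wrist"; returns the picture (400x640x3 uint8, blue, green, red); there is no depth.
- bot.camera_info(name): a dict with "vertical_fov" (degrees; the focal length in pixels is half the picture's height over the tangent of half this angle, whatever the lens; pixels are square), "cx", "cy" (the principal point, pixels), "k1" (the pictures are not rectified: a ray, as slopes to the right and down, at radius r is drawn at 1 + k1 r^2 times it, then the intrinsics apply), "view" (4x4, takes a point from world to camera coordinates); the wrist camera has in their place "hand_eye" (4x4, takes a point from camera to tool coordinates, whose origin is the TCP and whose axes are the flange's). Camera axes: x right, y up, looking along -z (the intrinsics and any distortion apply to the point x, -y, -z); pixel columns grow to the right and rows downward; lengths in m; the calibration is good to about 2 mm. A picture is of the moment at which its call begins: read the wrist's pose just before it. camera_info takes no time and is no camera call.
- bot.hand_in(): hands the job in; it is judged then, once.
The state is a dict: "t": time; "q": joint angles; "joint_vel": joint speeds; "joint_torque": joint torques, N m; "eef_pos": TCP position; "tool_rot": TCP orientation; "contact_force": force on the tool from outside, world axes, zero at the start; "torque": the same for the moment, N m; "gripper_width": opening from 0.0 (shut) to 1.0 (fully open); "grasp_force": force on a finger pad.
Only numpy, scipy, OpenCV 4.12 (cv2) and the standard library are available. Lean on these libraries where they do the work, as an engineer would, in place of code of your own. Each camera call takes 0.05 s, during which the arm holds its last target. There are 200 camera calls.

## Working session

There is one attempt and no reset: what is moved stays moved. The work goes in short steps, Python scripts to look and compute and a tool call to move; the robot and the scene stay as the last step left them, time stands still between calls to the robot, and variables do not carry over. Pictures are saved under pics/ and viewed, at most 14 in all, crops included, and the job is handed in when it is done.

```bash
ls; mkdir -p pics
```

Run:
```python
from station import bot
import cv2,numpy as np
o=bot.get_obs();print({k:np.round(v,3).tolist() for k,v in o.items()})
for n in("scene","side"):
    cv2.imwrite(f"pics/{n}0.png",bot.read_camera(n))
for n in("scene","side","wrist"):
    print(n,bot.camera_info(n))
```

```text
pics
station.py
{'t': 0.0, 'q': [1.002, 0.478, 0.022, 1.556, -0.012, 1.109, -0.083], 'joint_vel': [-0.0, 0.002, 0.002, 0.002, -0.001, -0.0, 0.002], 'joint_torque': [0.0, -59.647, 1.608, -28.121, 0.013, 0.009, 0.0], 'eef_pos': [0.3, -0.604, 0.23], 'tool_rot': [-0.001, 0.974, 0.228, -0.0], 'contact_force': [-0.248, -0.752, -0.442], 'torque': [-0.029, -0.01, -0.021], 'grasp_force': 0.0, 'gripper_width': 0.998}
scene {'vertical_fov': 47.78542653289209, 'cx': 314.37342277002693, 'cy': 195.63898181452788, 'k1': -0.012666347140194475, 'view': array([[-0.84123587,  0.54020424, -0.02239592,  0.45959192],
       [-0.3524156 , -0.51644533,  0.78044055,  0.08318927],
       [ 0.41003103,  0.66442727,  0.62482875, -1.33111082],
       [ 0.        ,  0.        ,  0.        ,  1.        ]])}
side {'vertical_fov': 44.85222914761873, 'cx': 320.9433835678297, 'cy': 194.33981537134554, 'k1': 0.03047694629948847, 'view': array([[-6.65188574e-01, -7.46675117e-01,  6.56268883e-04,
         3.38642868e-01],
       [ 3.69408092e-01, -3.28329579e-01,  8.69331553e-01,
        -2.94625774e-01],
       [-6.48892767e-01,  5.78511847e-01,  4.94228915e-01,
        -9.65512208e-01],
       [ 0.00000000e+00,  0.00000000e+00,  0.00000000e+00,
         1.00000000e+00]])}
wrist {'vertical_fov': 66.13483981086286, 'cx': 314.79948158784106, 'cy': 198.1973157725256, 'k1': -0.05557979146261823, 'hand_eye': array([[-2.99073392e-04,  9.44890479e-01,  3.27386459e-01,
         8.45578516e-02],
       [ 9.99999913e-01,  1.87098856e-04,  3.73520148e-04,
         7.56659566e-05],
       [ 2.91682000e-04,  3.27386542e-01, -9.44890452e-01,
        -1.42527032e-01],
       [ 0.00000000e+00,  0.00000000e+00,  0.00000000e+00,
         1.00000000e+00]])}
```
View pics/scene0.png

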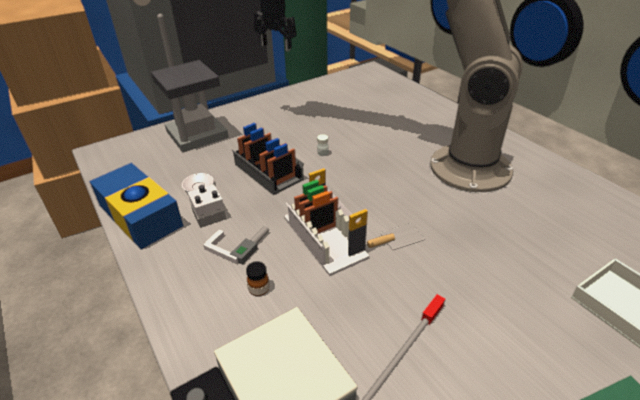

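View pics/side0.png

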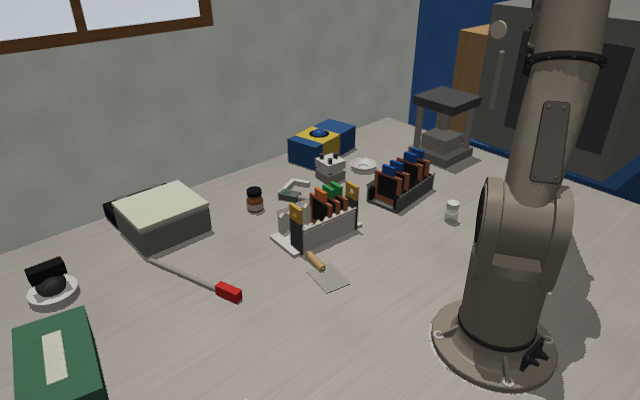

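Scene shows the rack at about (325,225) with green and orange grips and yellow flange heads at (358,218) and (317,176). The stand with blue grips is at (268,155), and the red rod grip is at (434,308) with its tip near (365,400). Side agrees.

Create h.py:
```python
import cv2,numpy as np
from station import bot
from scipy.spatial.transform import Rotation as R
HSV=dict(red=[(0,200,90),(4,255,255)],orange=[(8,215,120),(16,255,255)],yellow=[(20,200,120),(30,255,255)],green=[(50,120,60),(75,255,255)],blue=[(108,120,60),(120,255,255)])
def tool():
    o=bot.get_obs();q=np.array(o['tool_rot']);T=np.eye(4)
    T[:3,:3]=R.from_quat([q[1],q[2],q[3],q[0]]).as_matrix();T[:3,3]=o['eef_pos'];return T
def cam(n):
    """camera -> (K,k1,cam-to-world); call just before the picture"""
    c=bot.camera_info(n);f=200/np.tan(np.radians(c['vertical_fov']/2))
    M=tool()@c['hand_eye'] if n=='wrist' else np.linalg.inv(c['view'])
    return dict(K=np.array([[f,0,c['cx']],[0,f,c['cy']],[0,0,1]]),d=np.array([c['k1'],0,0,0,0.]),M=M)
def shot(n,f=None):
    C=cam(n);im=bot.read_camera(n)
    if f: cv2.imwrite('pics/'+f,im); np.save('pics/'+f+'.npy',C,allow_pickle=True)
    return C,im
def load(f): return np.load('pics/'+f+'.npy',allow_pickle=True).item(),cv2.imread('pics/'+f)
def ray(C,uv):
    p=cv2.undistortPoints(np.array(uv,float).reshape(-1,1,2),C['K'],C['d'])[:,0]
    d=np.c_[p[:,0],-p[:,1],-np.ones(len(p))]@C['M'][:3,:3].T
    return C['M'][:3,3],d/np.linalg.norm(d,axis=1)[:,None]
def onz(C,uv,z):
    o,d=ray(C,uv);return o+d*((z-o[2])/d[:,2])[:,None]
def proj(C,X):
    W=np.linalg.inv(C['M']);P=np.atleast_2d(X)@W[:3,:3].T+W[:3,3];P=P*[1,-1,-1]
    return cv2.projectPoints(P,np.zeros(3),np.zeros(3),C['K'],C['d'])[0][:,0]
def tri(C1,u1,C2,u2):
    """midpoint of two rays and their miss distance"""
    o1,d1=ray(C1,u1);o2,d2=ray(C2,u2);d1=d1[0];d2=d2[0]
    s=np.linalg.lstsq(np.c_[d1,-d2],o2-o1,rcond=None)[0];a=o1+s[0]*d1;b=o2+s[1]*d2
    return (a+b)/2,np.linalg.norm(a-b)
def blobs(im,c,amin=15):
    h=cv2.cvtColor(im,cv2.COLOR_BGR2HSV);m=cv2.inRange(h,*[np.array(x) for x in HSV[c]])
    n,l,s,ce=cv2.connectedComponentsWithStats(m)
    return [(ce[i].round(1),s[i].tolist()) for i in range(1,n) if s[i,4]>=amin],l
```

Run:
```python
from h import *
for n in("scene","side"):
    C=cam(n);im=cv2.imread(f'pics/{n}0.png')
    for c in HSV:
        for ce,s in blobs(im,c)[0]: print(n,c,ce,s,onz(C,ce,0.02 if c=='red' else .113).round(3).tolist())
```

```text
scene red [433.1 308. ] [423, 295, 21, 28, 264] [[0.463, 0.318, 0.02]]
scene orange [324.4 194.2] [320, 192, 9, 5, 16] [[0.503, -0.018, 0.113]]
scene orange [315.5 199.7] [313, 195, 9, 12, 24] [[0.532, -0.013, 0.113]]
scene yellow [316.3 172.4] [310, 170, 14, 6, 27] [[0.471, -0.103, 0.113]]
scene yellow [135.2 198.1] [106, 179, 60, 38, 654] [[0.883, -0.259, 0.113]]
scene yellow [358.1 213.8] [350, 210, 17, 9, 44] [[0.48, 0.083, 0.113]]
scene green [312.3 188.5] [303, 180, 21, 20, 231] [[0.515, -0.053, 0.113]]
scene blue [101.7  28.8] [86, 0, 36, 56, 482] [[0.67, -1.596, 0.113]]
scene blue [333.9   2.2] [328, 0, 13, 7, 33] [[-0.404, -1.292, 0.113]]
scene blue [341.8   5.4] [332, 0, 18, 11, 54] [[-0.404, -1.223, 0.113]]
scene blue [441.2  11.8] [433, 0, 17, 29, 197] [[-0.72, -0.858, 0.113]]
scene blue [540.8  29.4] [514, 1, 54, 59, 1525] [[-0.882, -0.436, 0.113]]
scene blue [107.7  14.9] [105, 9, 7, 13, 30] [[0.598, -1.796, 0.113]]
scene blue [111.4  26.3] [109, 21, 6, 11, 26] [[0.624, -1.605, 0.113]]
scene blue [276.4  36.2] [272, 31, 11, 12, 51] [[0.074, -1.03, 0.113]]
scene blue [33
[... 726 characters left out ...]
137, 117, 15, 8, 25] [[0.756, -0.623, 0.113]]
scene blue [253.3 131.2] [244, 123, 19, 18, 143] [[0.511, -0.377, 0.113]]
scene blue [276.2 146.8] [265, 139, 22, 18, 168] [[0.497, -0.266, 0.113]]
scene blue [133.9 192.7] [124, 186, 22, 14, 215] [[0.88, -0.282, 0.113]]
side green [332.6 189.2] [323, 181, 19, 18, 177] [[0.522, -0.052, 0.113]]
side blue [441.8  40.8] [409, 0, 85, 125, 3165] [[1.4, -1.73, 0.113]]
side blue [428.8 119.1] [422, 109, 15, 21, 153] [[0.671, -0.657, 0.113]]
side blue [318.6 132.4] [312, 129, 15, 7, 79] [[0.839, -0.284, 0.113]]
side blue [413.3 154.7] [404, 148, 20, 15, 191] [[0.517, -0.381, 0.113]]
side blue [392.2 167.5] [382, 160, 22, 17, 209] [[0.502, -0.267, 0.113]]
```

Emit:
{"op": "pendant", "data": {"offsets": [[0.0395,-0.0232,-0.009,0,1],[0.0395,-0.0232,-0.009,0,1],[0.0395,-0.0232,-0.009,0,1],[0.0395,-0.0232,-0.009,0,1],[0.0395,-0.0232,-0.009,0,1],[0.0395,-0.0232,-0.009,0,1],[0.0395,-0.0232,-0.009,0,1],[0.0395,-0.0232,-0.009,0,1],[0,0,0,0.12,1],[0,0,0,0.12,1],[0,0,0,0.12,1],[0,0,0,0.1,1],[0,0,0,0,1],[0,0,0,0,1],[0,0,0,0,1]]}}

```text
t: 1.6
eef_pos: [0.5006, -0.2978, 0.3031]
tool_rot: [-0.0, 1.0, 0.001, -0.0]
contact_force: [0.3, 0.8, -0.2]
gripper_width: 1.003
grasp_force: 0.0
```

Run:
```python
from h import *
C,im=shot('wrist','w1.png');print(tool().round(3))
```

```text
[[ 1.     0.002 -0.     0.501]
 [ 0.002 -1.     0.    -0.298]
 [-0.    -0.    -1.     0.303]
 [ 0.     0.     0.     1.   ]]
```

View pics/w1.png

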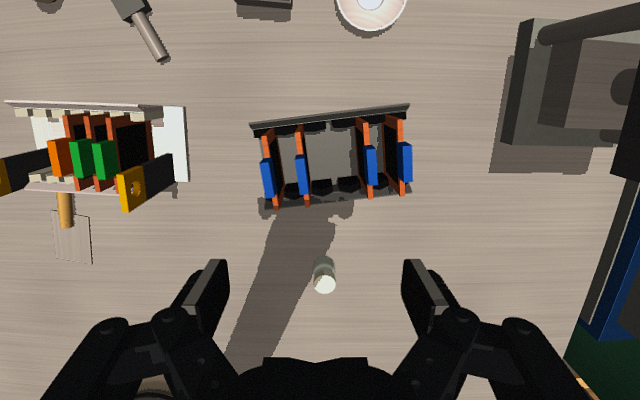

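w1: the stand has blue grips at (267,178), (302,175), (371,164), (405,162), with the middle slot free. The rack is at left with orange (60,157), green (80,158), green (103,160) and flange heads at (10,172) and (137,188).

Emit:
{"op": "pendant", "data": {"offsets": [[0,-0.045,0,0,1],[0,-0.045,0,0,1],[0,-0.045,0,0,1],[0,-0.045,0,0,1],[0,-0.045,0,0,1],[0,0,0,0,1],[0,0,0,0,1],[0,0,0,0,1]]}}

```text
t: 2.45
eef_pos: [0.5004, -0.0742, 0.3033]
tool_rot: [0.0, 1.0, -0.0, -0.0]
contact_force: [-0.5, -1.1, -0.2]
gripper_width: 1.001
grasp_force: 0.0
```

Run:
```python
from h import *
C,im=shot('wrist','w2.png');print(tool().round(3))
```

```text
[[ 1.    -0.001 -0.     0.5  ]
 [-0.001 -1.    -0.    -0.074]
 [-0.     0.    -1.     0.303]
 [ 0.     0.     0.     1.   ]]
```

View pics/w2.png

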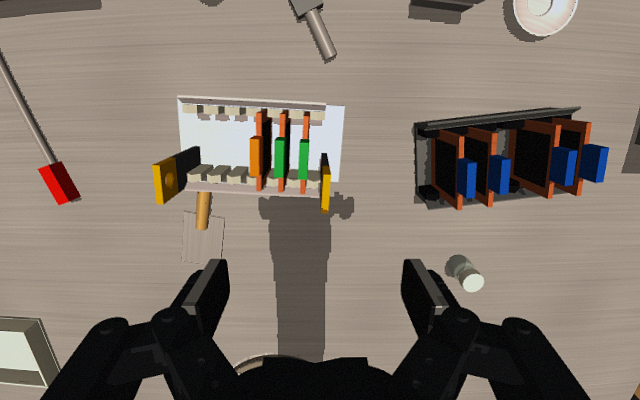

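w2: the rack sits from (180,100) to (345,205). Orange is at (255,157), the greens at (280,158) and (304,160), and the left three slots are free. The red grip is at (60,183) and the +y flange head at (165,180).

Run:
```python
from h import *
for f in('w1.png','w2.png'):
    C,im=load(f);h=cv2.cvtColor(im,cv2.COLOR_BGR2HSV)
    for c in ('orange','green','blue','yellow','red'):
        B,l=blobs(im,c,60)
        for ce,s in B:
            if s[4]>2500: continue
            m=l[s[1]+s[3]//2, s[0]:s[0]+s[2]]
            print(f,c,ce,s,h[s[1]+s[3]//2,s[0]-1:s[0]+s[2]+1].tolist() if s[2]<22 else '')
cv2.imwrite('pics/crop.png',cv2.resize(cv2.imread('pics/w2.png')[90:215,140:360],None,fx=3.6,fy=3.6,interpolation=cv2.INTER_NEAREST))
```

```text
w1.png orange [ 53.9 158. ] [47, 141, 15, 36, 308] [[120, 23, 22], [150, 12, 22], [90, 36, 21], [9, 66, 27], [15, 254, 224], [15, 255, 231], [15, 251, 228], [15, 255, 225], [15, 255, 226], [15, 255, 226], [15, 255, 227], [15, 255, 235], [12, 255, 138], [9, 233, 82], [9, 255, 82], [10, 249, 84], [10, 255, 85]]
w1.png green [ 76.1 158.5] [69, 139, 17, 40, 334] [[11, 243, 88], [10, 246, 87], [8, 246, 90], [23, 217, 73], [67, 218, 166], [65, 212, 160], [66, 210, 158], [65, 209, 161], [66, 212, 159], [66, 206, 161], [65, 206, 161], [65, 206, 168], [65, 214, 68], [66, 210, 40], [65, 213, 43], [68, 190, 47], [64, 198, 45], [66, 210, 45], [66, 211, 46]]
w1.png green [ 98.3 160.4] [91, 141, 17, 39, 360] [[68, 239, 47], [63, 195, 47], [66, 198, 45], [63, 204, 70], [66, 209, 139], [66, 214, 161], [65, 211, 158], [66, 209, 160], [66, 210, 159], [66, 209, 160], [66, 218, 158], [65, 208, 164], [65, 202, 145], [67, 208, 38], [64, 211, 41], [67, 213, 43], [66, 255, 40], [67, 243, 43], [63, 194, 46]]
w1.png blue [406.6 162. ] [398, 142, 15, 41, 379] [[110, 188, 42], [108, 225, 51], [108, 234, 49], [1
[... 4132 characters left out ...]
26, 159], [108, 233, 159], [109, 226, 159], [109, 233, 159], [109, 225, 161], [109, 221, 163], [110, 217, 147], [106, 158, 21], [30, 227, 9]]
w2.png yellow [157.6 183.6] [152, 165, 12, 39, 286] [[14, 41, 163], [15, 32, 158], [13, 36, 161], [22, 221, 207], [22, 255, 218], [23, 255, 215], [23, 255, 216], [23, 255, 217], [23, 255, 218], [22, 255, 210], [21, 255, 148], [19, 246, 58], [18, 255, 69], [19, 248, 68]]
w2.png yellow [325.3 191.3] [321, 174, 10, 37, 268] [[17, 34, 53], [17, 243, 82], [22, 255, 202], [23, 255, 220], [23, 255, 218], [23, 255, 216], [23, 255, 216], [23, 255, 216], [23, 255, 218], [23, 193, 198], [18, 66, 167], [17, 33, 155]]
w2.png red [ 53.2 184.7] [38, 165, 31, 40, 473]
```

View pics/crop.png

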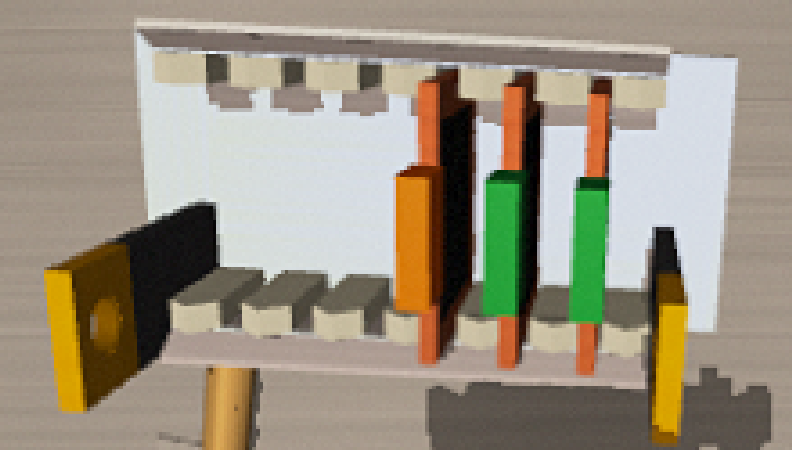

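The crop shows bright grip-top faces that separate cleanly from the darker sides. The plates sit in the three -y slots (orange, green, green), with three slots free on +y.

Add to h.py:
```python
HSV.update(orange=[(14,225,180),(18,255,255)],yellow=[(20,200,180),(30,255,255)],green=[(50,120,120),(75,255,255)],blue=[(104,150,120),(116,255,255)],red=[(0,200,140),(4,255,255)])
def tops(C,im,c,z,L,W,amin=100,tol=.3):
    """top faces of colour c: (pixel centre, pixel contour, world centre on plane z, yaw of long side, L, W) checked against size"""
    B,l=blobs(im,c,amin);out=[]
    h=cv2.cvtColor(im,cv2.COLOR_BGR2HSV);m=cv2.inRange(h,*[np.array(x) for x in HSV[c]])
    for k in cv2.findContours(m,cv2.RETR_EXTERNAL,cv2.CHAIN_APPROX_NONE)[0]:
        if cv2.contourArea(k)<amin: continue
        P=onz(C,k.reshape(-1,2),z)
        if not np.isfinite(P).all() or abs(P).max()>2: continue
        (c0,s,a)=cv2.minAreaRect((P[:,:2]*1000).astype(np.float32))
        if s[0]<s[1]: s=s[::-1];a+=90
        a=(a+90)%180-90
        mo=cv2.moments(k);out.append((np.array([mo['m10'],mo['m01']])/mo['m00'],k,np.array(c0)/1000,a,s[0],s[1]))
    return sorted(out,key=lambda r:-r[2][1])
```

Run:
```python
from h import *
D=[load(f) for f in('w1.png','w2.png')]
for c,z in(('orange',.126),('green',.126),('blue',.126),('yellow',.132),('red',.026)):
    R_=[tops(C,im,c,z,40,10) for C,im in D]
    for r in R_:
        for t in r: print(c,t[0].round(1),t[2].round(4),round(t[3],1),round(t[4],1),round(t[5],1))
    a,b=R_
    if len(a)==len(b):
        for s,t in zip(a,b): X,e=tri(D[0][0],s[0],D[1][0],t[0]);print('  TRI',X.round(4),round(e,4))
```

```text
orange [ 53.7 158. ] [ 0.5197 -0.0098] -3.5 39.4 10.0
orange [254.2 156.6] [ 0.5199 -0.01  ] -3.4 39.0 8.6
  TRI [ 0.5206 -0.0103  0.1262] 0.0003
green [ 75.6 159.2] [ 0.5182 -0.0357] -3.4 39.3 9.7
green [ 98.2 161.2] [ 0.5158 -0.0617] -3.4 39.1 9.9
green [278.5 158.5] [ 0.518 -0.036] -4.4 40.0 9.0
green [303.1 160.9] [ 0.5157 -0.0617] -2.9 38.9 9.8
  TRI [ 0.5187 -0.036   0.1261] 0.0002
  TRI [ 0.5162 -0.0619  0.1262] 0.0004
blue [266.6 179.6] [ 0.4949 -0.2458] 6.6 39.4 9.7
blue [301.3 176. ] [ 0.4989 -0.2834] 6.9 39.7 9.9
blue [371.8 166.4] [ 0.5094 -0.3586] 6.9 39.9 10.0
blue [407.1 163.2] [ 0.5132 -0.3961] 7.5 39.7 9.5
blue [471.  179.8] [ 0.4947 -0.2455] 6.8 39.8 9.9
blue [504.7 176.7] [ 0.4987 -0.2833] 7.6 39.6 9.8
blue [570.4 167.5] [ 0.5095 -0.3583] 7.4 39.3 9.7
blue [601.8 164.3] [ 0.5133 -0.3961] 7.1 39.2 9.6
  TRI [ 0.4952 -0.2456  0.1255] 0.0001
  TRI [ 0.4992 -0.2833  0.1257] 0.0004
  TRI [ 0.5101 -0.3585  0.1257] 0.0003
  TRI [ 0.514  -0.3961  0.1259] 0.0001
yellow [122.  192.4] [ 0.4819 -0.0859] -2.8 43.0 7.9
yellow [157.3 183.7] [0.4921 0.0958] -3.0 43.0 7.7
yellow [325.5 191.6] [ 0.4825 -0.0856] -3.4 39.7 7.5
red [ 53.  184.8] [0.4605 0.3157] 17.5 59.1 19.9
```

Run:
```python
from h import *
o=bot.get_obs();print(np.round(o['q'],3))
C,im=load('w2.png')
Y=np.array([tops(C,im,'yellow',.132,44,8)[i][2] for i in(0,1)]);print(Y)
g=np.array([[.5206,-.0103],[.5187,-.036],[.5162,-.0619]])  # y=-13,-39,-65
b=np.array([[.4952,-.2456],[.4992,-.2833],[.5101,-.3585],[.514,-.3961]]);y=np.array([76,38,-38,-76])/1e3
def fit(y,p):
    s,_,_,_=np.linalg.lstsq(np.c_[y,np.ones(len(y))],p,rcond=None);return s
s=fit(y,b);print('stand ey',s[0],np.linalg.norm(s[0]),'yaw',np.degrees(np.arctan2(-s[0][0],s[0][1])),'c',s[1])
s=fit(np.array([.091,-.091]),Y);e=s[0]/np.linalg.norm(s[0]);ex=np.array([e[1],-e[0]]);print('rack yaw',np.degrees(np.arctan2(-e[0],e[1])))
c=s[1]+.034*ex;print('rack c from heads',c); print('grips in rack',(g-c)@np.c_[ex,e])
```

```text
[ 0.207  0.142 -0.204  1.85   0.032  1.152 -1.58 ]
[[ 0.49208566  0.09576838]
 [ 0.48251749 -0.08561042]]
stand ey [-0.12763158  0.99      ] 0.9981932778498357 yaw 7.3460970339305565 c [ 0.504625 -0.320875]
rack yaw -3.0196938002222673
rack c from heads [0.52125437 0.00328789]
grips in rack [[ 6.23423827e-05 -1.36034910e-02]
 [-4.81163906e-04 -3.93678967e-02]
 [-1.61330125e-03 -6.53636323e-02]]
```

Emit:
{"op": "pendant", "data": {"offsets": [[0.01,-0.032,0.03,0,1],[0.01,-0.032,0.03,0,1],[0,0,0.03,-0.138,1],[0,0,0.02,-0.138,1],[0,0,0,-0.138,1],[0,0,0,-0.138,1],[0,0,0,-0.138,1],[0,0,0,-0.138,1],[0,0,0,-0.138,1],[0,0,0,-0.138,1],[0,0,0,-0.138,1],[0,0,0,-0.138,1],[0,0,0,-0.138,1],[0,0,0,0,1],[0,0,0,0,1],[0,0,0,0,1]]}}

```text
t: 4.1
eef_pos: [0.5205, -0.0095, 0.1933]
tool_rot: [0.0, 0.727, 0.687, -0.0]
contact_force: [-0.2, -0.1, 0.1]
gripper_width: 1.003
grasp_force: 0.0
```

Add to h.py:
```python
EXr=np.radians(-3.02);RC=np.array([.52125,.00329]);SC=np.array([.50463,-.32088]);SY=np.radians(7.2)
def fr(c,yaw,x,y): return c+np.array([[np.cos(yaw),-np.sin(yaw)],[np.sin(yaw),np.cos(yaw)]])@[x,y]
def rack(x,y): return fr(RC,EXr,x/1e3,y/1e3)
def stand(x,y): return fr(SC,SY,x/1e3,y/1e3)
def go(p,z,yaw):
    """tool-axis shift (at the present heading) and turn to reach p,z with tool x at world angle yaw; also as turned"""
    T=tool();d=np.r_[np.array(p)-T[:2,3],z-T[2,3]];t=np.arctan2(T[1,0],T[0,0])
    turn=-((yaw-t+np.pi)%(2*np.pi)-np.pi)
    Y=np.array([[np.cos(yaw),np.sin(yaw),0],[np.sin(yaw),-np.cos(yaw),0],[0,0,-1]])
    print('shift now',(T[:3,:3].T@d).round(4),'turn',round(turn,4),'| shift after turn',(Y.T@d).round(4),'| at',T[:3,3].round(4),'head',round(np.degrees(t),2),'tilt',T[:2,2].round(4))
```

```bash
python3 -c "
from h import *
go([.5203,-.0103],.103,np.pi/2+EXr);print(bot.get_obs()['q'])"
```

```text
shift now [-0.0008 -0.0002  0.0903] turn -0.0031 | shift after turn [-0.0008 -0.0002  0.0903] | at [ 0.5205 -0.0095  0.1933] head 86.8 tilt [-0.     -0.0001]
[ 0.32265151  0.31073575 -0.50669534  1.93421497  0.18467006  0.94187878
 -0.32875386]
```

Emit:
{"op": "pendant", "data": {"offsets": [[-0.0008,0,0.04,0,1],[0,0,0.03,0,1],[0,0,0.01,0,1],[0,0,0.01,0,1],[0,0,0,0,1],[0,0,0,0,1],[0,0,0,0,0],[0,0,0,0,0],[0,0,0,0,0],[0,0,0,0,0],[0,0,0,0,0],[0,0,0,0,0],[0,0,0,0,0],[0,0,0,0,0]], "clamp_n": 80}}

```text
t: 5.5
eef_pos: [0.5207, -0.0096, 0.1041]
tool_rot: [0.0, 0.725, 0.688, 0.0]
contact_force: [-2.7, -0.7, 6.0]
gripper_width: 0.449
grasp_force: 79.5
```

Emit:
{"op": "pendant", "data": {"offsets": [[0,0,-0.005,0,0],[0,0,-0.01,0,0],[0,0,-0.02,0,0],[0,0,-0.03,0,0],[0,0,-0.04,0,0],[0,0,0,0,0],[0,0,0,0,0]]}}

```text
t: 6.2
eef_pos: [0.5209, -0.0097, 0.2095]
tool_rot: [0.001, 0.725, 0.688, 0.001]
contact_force: [-0.1, 0.1, -2.1]
gripper_width: 0.447
grasp_force: 80.6
```

```bash
python3 -c "
from h import *
go(stand(0,0),.21,np.pi/2+SY)
shot('wrist','w3.png');shot('side','s3.png')"
```

```text
shift now [-0.3116 -0.     -0.0004] turn -0.1779 | shift after turn [-0.3067 -0.0552 -0.0005] | at [ 0.5209 -0.0097  0.2095] head 87.01 tilt [ 0.0024 -0.0004]
```

View pics/w3.png

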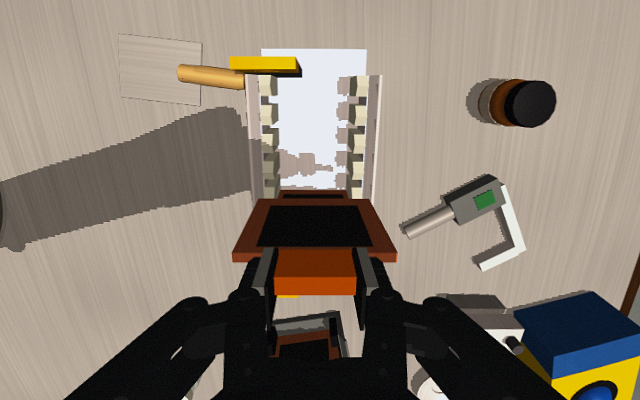

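The orange plate is held squarely between the pads, its grip spanning (275..357, 250..293), with the rack beyond.

Emit:
{"op": "pendant", "data": {"offsets": [[0,0,-0.04,0,0],[0,0,0,-0.089,0],[0,0,0,-0.089,0],[-0.0438,-0.0079,0,0,0],[-0.0438,-0.0079,0,0,0],[-0.0438,-0.0079,0,0,0],[-0.0438,-0.0079,0,0,0],[-0.0438,-0.0079,0,0,0],[-0.0438,-0.0079,0,0,0],[-0.0438,-0.0079,0,0,0],[0,0,0,0,0],[0,0,0,0,0],[0,0,0,0,0]]}}

```text
t: 7.6
eef_pos: [0.504, -0.3191, 0.2471]
tool_rot: [-0.001, 0.661, 0.751, 0.0]
contact_force: [0.3, 0.8, -0.6]
gripper_width: 0.442
grasp_force: 81.0
```

```bash
python3 -c "
from h import *
go(stand(0,0),.1041,np.pi/2+SY)"
```

```text
shift now [-0.0021  0.0006  0.143 ] turn 0.0019 | shift after turn [-0.0018  0.0004  0.143 ] | at [ 0.504  -0.3191  0.2471] head 97.31 tilt [-0.0016  0.0019]
```

Emit:
{"op": "pendant", "data": {"offsets": [[-0.0012,0,0.03,0,0],[0,0,0.03,0,0],[0,0,0.02,0,0],[0,0,0.01,0,0],[0,0,0.01,0,0],[0,0,0.01,0,0],[0,0,0.01,0,0],[0,0,0.01,0,0],[0,0,0.005,0,0],[0,0,0.005,0,0],[0,0,0,0,0],[0,0,0,0,0]]}}

```text
t: 8.8
eef_pos: [0.5044, -0.3221, 0.1085]
tool_rot: [0.0, 0.661, 0.75, 0.0]
contact_force: [1.2, 1.2, -1.0]
gripper_width: 0.445
grasp_force: 81.0
```

Emit:
{"op": "pendant", "data": {"offsets": [[0,0,0.002,0,0],[0,0,0.002,0,0],[0,0,0.001,0,0],[0,0,0,0,0],[0,0,0,0,0]]}}

```text
t: 9.3
eef_pos: [0.5045, -0.3223, 0.1042]
tool_rot: [0.001, 0.661, 0.75, -0.0]
contact_force: [-1.4, -0.7, 5.2]
gripper_width: 0.448
grasp_force: 81.7
```

Emit:
{"op": "pendant", "data": {"offsets": [[0,0,0,0,0.8],[0,0,0,0,0.8],[0,0,0,0,0.8],[0,0,0,0,0.8],[0,0,-0.02,0,0.8],[0,0,-0.03,0,0.8],[0,0,-0.02,0,0.8],[0,0,0,0,0.8],[0,0,0,0,0.8]]}}

```text
t: 10.2
eef_pos: [0.5042, -0.322, 0.1733]
tool_rot: [0.0, 0.661, 0.75, -0.0]
contact_force: [0.5, 0.0, -0.3]
gripper_width: 0.803
grasp_force: 0.0
```

```bash
python3 -c "
from h import *
go([.4952,-.2456],.104,np.pi/2+SY)
shot('wrist','w4.png')"
```

```text
shift now [0.077  0.0007 0.0693] turn 0.0002 | shift after turn [0.0769 0.0007 0.0693] | at [ 0.5042 -0.322   0.1733] head 97.21 tilt [ 0.0003 -0.0004]
```

View pics/w4.png

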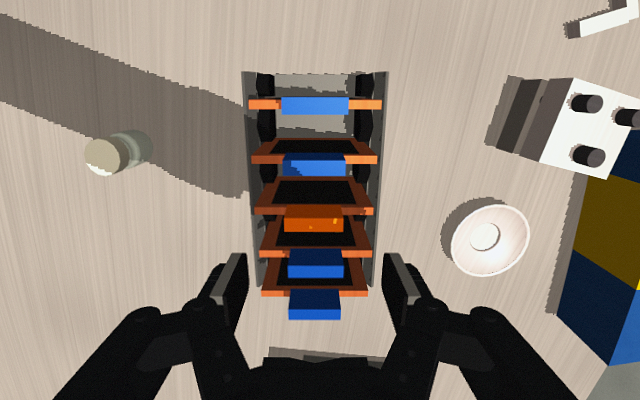

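w4: the reject (orange, 313,217) stands home in the stand's middle slot between the four undisturbed blue plates.

Emit:
{"op": "pendant", "data": {"offsets": [[0.04,0.0007,0,0,0.9],[0.037,0,0,0,0.9],[0,0,0,0,0.9],[0,0,0.03,0,0.9],[0,0,0.02,0,0.9],[0,0,0.01,0,0.9],[0,0,0.009,0,0.9],[0,0,0,0,0.9],[0,0,0,0,0],[0,0,0,0,0],[0,0,0,0,0],[0,0,0,0,0],[0,0,0,0,0],[0,0,0,0,0]], "clamp_n": 80}}

```text
t: 11.65
eef_pos: [0.4957, -0.2459, 0.1055]
tool_rot: [0.001, 0.661, 0.75, 0.0]
contact_force: [-2.4, 1.2, 5.9]
gripper_width: 0.441
grasp_force: 79.9
```

Emit:
{"op": "pendant", "data": {"offsets": [[0,0,-0.005,0,0],[0,0,-0.01,0,0],[0,0,-0.025,0,0],[0,0,-0.04,0,0],[0,0,-0.04,0,0],[0,0,-0.021,0,0],[0,0,0,0,0],[0,0,0,0,0]]}}

```text
t: 12.45
eef_pos: [0.4949, -0.2454, 0.2454]
tool_rot: [0.0, 0.661, 0.75, -0.0]
contact_force: [0.1, -0.6, -2.0]
gripper_width: 0.448
grasp_force: 80.6
```

```bash
python3 -c "
from h import *
go([.5203,-.0096],.105,np.pi/2+EXr)"
```

```text
shift now [0.2308 0.0548 0.1403] turn 0.1787 | shift after turn [0.2368 0.0129 0.1404] | at [ 0.4949 -0.2454  0.2454] head 97.22 tilt [ 0.0002 -0.0003]
```

Emit:
{"op": "pendant", "data": {"offsets": [[0,0,0,0.0893,0],[0,0,0,0.0893,0],[0.0394,0.0021,0,0,0],[0.0394,0.0021,0,0,0],[0.0394,0.0021,0,0,0],[0.0394,0.0021,0,0,0],[0.0394,0.0022,0,0,0],[0.0394,0.0022,0,0,0],[0,0,0,0,0],[0,0,0,0,0],[0,0,0,0,0],[0,0,0,0,0]]}}

```text
t: 13.65
eef_pos: [0.52, -0.0116, 0.2446]
tool_rot: [-0.0, 0.726, 0.687, -0.001]
contact_force: [0.8, -0.6, -1.7]
gripper_width: 0.443
grasp_force: 80.5
```

```bash
python3 -c "
from h import *
go([.5204,-.0100],.105,np.pi/2+EXr)"
```

```text
shift now [0.0017 0.0005 0.1396] turn -0.0023 | shift after turn [0.0016 0.0003 0.1396] | at [ 0.52   -0.0116  0.2446] head 86.85 tilt [-0.0014 -0.0004]
```

Emit:
{"op": "pendant", "data": {"offsets": [[0.0016,0.0004,0.03,-0.002,0],[0,0,0.025,0,0],[0,0,0.015,0,0],[0,0,0,0,0],[0,0,0.01,0,0],[0,0,0.01,0,0],[0,0,0.01,0,0],[0,0,0.01,0,0],[0,0,0.01,0,0],[0,0,0.01,0,0],[0,0,0.005,0,0],[0,0,0.004,0,0],[0,0,0,0,0],[0,0,0,0,0],[0,0,0,0,0]]}}

```text
t: 15.15
eef_pos: [0.5208, -0.0087, 0.1063]
tool_rot: [0.0, 0.725, 0.689, -0.0]
contact_force: [0.5, -2.6, -2.5]
gripper_width: 0.442
grasp_force: 81.1
```

Emit:
{"op": "pendant", "data": {"offsets": [[0,0,0.001,0,0],[0,0,0.001,0,0],[0,0,0,0,0],[0,0,0,0,0]]}}

```text
t: 15.55
eef_pos: [0.5211, -0.0086, 0.1055]
tool_rot: [0.0, 0.725, 0.689, -0.0]
contact_force: [-5.3, -2.6, 9.5]
gripper_width: 0.443
grasp_force: 82.5
```

Emit:
{"op": "pendant", "data": {"offsets": [[0,0,0,0,0.85],[0,0,0,0,0.85],[0,0,0,0,0.85],[0,0,0,0,0.85],[0,0,-0.02,0,0.85],[0,0,-0.03,0,0.9],[0,0,-0.03,0,0.9],[0,0,0,-0.0893,0.9],[0,0,0,-0.0893,0.9],[0,0,0,0,0.9],[0,0,0,0,0.9]]}}

```text
t: 16.65
eef_pos: [0.5208, -0.0085, 0.1841]
tool_rot: [-0.0, 0.661, 0.75, -0.0]
contact_force: [0.3, -0.6, -0.4]
gripper_width: 0.901
grasp_force: 0.0
```

```bash
python3 -c "
from h import *
go([.4992,-.2833],.105,np.pi/2+SY)"
```

```text
shift now [-0.27   -0.0559  0.0791] turn -0.0 | shift after turn [-0.27   -0.0559  0.0791] | at [ 0.5208 -0.0085  0.1841] head 97.2 tilt [-0.0002  0.0002]
```

Emit:
{"op": "pendant", "data": {"offsets": [[-0.045,-0.0093,0,0,0.9],[-0.045,-0.0093,0,0,0.9],[-0.045,-0.0093,0,0,0.9],[-0.045,-0.0093,0,0,0.9],[-0.045,-0.0093,0,0,0.9],[-0.045,-0.0094,0,0,0.9],[0,0,0,0,0.9],[0,0,0.03,0,0.9],[0,0,0.03,0,0.9],[0,0,0.01,0,0.9],[0,0,0.009,0,0.9],[0,0,0,0,0.9],[0,0,0,0,0],[0,0,0,0,0],[0,0,0,0,0],[0,0,0,0,0],[0,0,0,0,0],[0,0,0,0,0]], "clamp_n": 80}}

```text
t: 18.45
eef_pos: [0.5006, -0.284, 0.1068]
tool_rot: [0.001, 0.661, 0.751, 0.0]
contact_force: [-1.6, 0.8, 4.9]
gripper_width: 0.443
grasp_force: 79.6
```

Emit:
{"op": "pendant", "data": {"offsets": [[0,0,-0.005,0,0],[0,0,-0.01,0,0],[0,0,-0.025,0,0],[0,0,-0.04,0,0],[0,0,-0.04,0,0],[0,0,-0.021,0,0],[0,0,0,0.0893,0],[0,0,0,0.0893,0],[0,0,0,0,0],[0,0,0,0,0]]}}

```text
t: 19.45
eef_pos: [0.4999, -0.2833, 0.2467]
tool_rot: [0.0, 0.724, 0.69, 0.0]
contact_force: [0.3, -0.1, -1.0]
gripper_width: 0.448
grasp_force: 80.5
```

```bash
python3 -c "
from h import *
go(rack(0,13),.105,np.pi/2+EXr)"
```

```text
shift now [0.3003 0.0076 0.1416] turn 0.0046 | shift after turn [0.3003 0.0062 0.1417] | at [ 0.4999 -0.2833  0.2467] head 87.25 tilt [ 0.0002 -0.0002]
```

Emit:
{"op": "pendant", "data": {"offsets": [[0.0428,0.0009,0,0.0046,0],[0.0428,0.0009,0,0,0],[0.0428,0.0009,0,0,0],[0.0428,0.0009,0,0,0],[0.0428,0.0009,0,0,0],[0.0428,0.0009,0,0,0],[0.0429,0.0008,0,0,0],[0,0,0,0,0],[0,0,0,0,0],[0,0,0,0,0],[0,0,0,0,0]]}}

```text
t: 20.55
eef_pos: [0.5225, 0.0138, 0.2462]
tool_rot: [0.0, 0.727, 0.687, -0.0]
contact_force: [-1.0, 0.2, -0.4]
gripper_width: 0.445
grasp_force: 80.4
```

```bash
python3 -c "
from h import *
go(rack(0,13),.1068,np.pi/2+EXr)"
```

```text
shift now [ 0.0025 -0.0006  0.1394] turn -0.0046 | shift after turn [ 0.0024 -0.0006  0.1394] | at [0.5225 0.0138 0.2462] head 86.72 tilt [-0.0004 -0.0006]
```

Emit:
{"op": "pendant", "data": {"offsets": [[0.001,0,0.03,-0.002,0],[0,0,0.025,0,0],[0,0,0.015,0,0],[0,0,0,0,0],[0,0,0,0,0]]}}

```text
t: 21.05
eef_pos: [0.5227, 0.0157, 0.1766]
tool_rot: [-0.0, 0.726, 0.688, -0.0]
contact_force: [0.0, 0.5, -0.8]
gripper_width: 0.444
grasp_force: 80.5
```

```bash
python3 -c "
from h import *
go(rack(0,13),.1068,np.pi/2+EXr)"
```

```text
shift now [ 0.0005 -0.0008  0.0698] turn -0.0018 | shift after turn [ 0.0005 -0.0008  0.0698] | at [0.5227 0.0157 0.1766] head 86.88 tilt [-0.0001  0.    ]
```

Good, aligned. Inserting.

Emit:
{"op": "pendant", "data": {"offsets": [[0,-0.0008,0.01,-0.001,0],[0,0,0.01,0,0],[0,0,0.01,0,0],[0,0,0.01,0,0],[0,0,0.01,0,0],[0,0,0.01,0,0],[0,0,0.005,0,0],[0,0,0.004,0,0],[0,0,0.001,0,0],[0,0,0,0,0],[0,0,0,0,0],[0,0,0,0,0]]}}

```text
t: 22.25
eef_pos: [0.5216, 0.0166, 0.1068]
tool_rot: [0.0, 0.725, 0.688, -0.0]
contact_force: [-3.0, -0.9, 5.5]
gripper_width: 0.448
grasp_force: 81.2
```

Emit:
{"op": "pendant", "data": {"offsets": [[0,0,0,0,0.85],[0,0,0,0,0.85],[0,0,0,0,0.85],[0,0,0,0,0.85],[0,0,-0.02,0,0.85],[0,0,-0.03,0,0.9],[0,0,-0.03,0,0.9],[0,0,0,-0.0893,0.9],[0,0,0,-0.0893,0.9],[0,0,0,0,0.9],[0,0,0,0,0.9]]}}

```text
t: 23.35
eef_pos: [0.5216, 0.0165, 0.1861]
tool_rot: [-0.0, 0.662, 0.75, -0.0]
contact_force: [0.1, 1.0, -0.2]
gripper_width: 0.897
grasp_force: 0.0
```

```bash
python3 -c "
from h import *
go([.5098,-.3585],.105,np.pi/2+SY)"
```

```text
shift now [-0.3706 -0.0581  0.0811] turn -0.0017 | shift after turn [-0.3705 -0.0587  0.0811] | at [0.5216 0.0165 0.1861] head 97.1 tilt [-0.0003  0.0001]
```

Emit:
{"op": "pendant", "data": {"offsets": [[-0.0463,-0.0073,0,0,0.9],[-0.0463,-0.0073,0,0,0.9],[-0.0463,-0.0073,0,0,0.9],[-0.0463,-0.0073,0,0,0.9],[-0.0463,-0.0073,0,0,0.9],[-0.0463,-0.0073,0,0,0.9],[-0.0463,-0.0073,0,0,0.9],[-0.0463,-0.0073,0,0,0.9],[0,0,0,0,0.9],[0,0,0,0,0.9],[0,0,0.03,0,0.9],[0,0,0.03,0,0.9],[0,0,0.01,0,0.9],[0,0,0.01,0,0.9],[0,0,0,0,0.9],[0,0,0,0,0.9]]}}

```text
t: 24.95
eef_pos: [0.5113, -0.3582, 0.1073]
tool_rot: [0.001, 0.661, 0.75, 0.0]
contact_force: [0.7, -0.7, -0.0]
gripper_width: 0.902
grasp_force: 0.0
```

```bash
python3 -c "
from h import *
go([.5098,-.3585],.105,np.pi/2+SY)"
```

```text
shift now [-0.0001 -0.0015  0.0023] turn 0.001 | shift after turn [-0.0001 -0.0015  0.0023] | at [ 0.5113 -0.3582  0.1073] head 97.26 tilt [ 0.0012 -0.0006]
```

Emit:
{"op": "pendant", "data": {"offsets": [[0,-0.001,0.001,0,0],[0,0,0,0,0],[0,0,0,0,0],[0,0,0,0,0],[0,0,0,0,0],[0,0,0,0,0],[0,0,-0.005,0,0],[0,0,-0.01,0,0],[0,0,-0.025,0,0],[0,0,-0.04,0,0],[0,0,-0.04,0,0],[0,0,-0.021,0,0],[0,0,0,0.0893,0],[0,0,0,0.0893,0],[0,0,0,0,0],[0,0,0,0,0]], "clamp_n": 80}}

```text
t: 26.55
eef_pos: [0.5094, -0.3582, 0.2465]
tool_rot: [-0.0, 0.724, 0.689, -0.0]
contact_force: [-0.4, -0.3, -1.6]
gripper_width: 0.443
grasp_force: 80.6
```

```bash
python3 -c "
from h import *
go(rack(0,39),.106,np.pi/2+EXr)"
```

```text
shift now [ 0.4006 -0.006   0.1405] turn 0.003 | shift after turn [ 0.4006 -0.0073  0.1405] | at [ 0.5094 -0.3582  0.2465] head 87.15 tilt [-0.0001 -0.    ]
```

Emit:
{"op": "pendant", "data": {"offsets": [[0.0445,-0.0008,0,0.003,0],[0.0445,-0.0008,0,0,0],[0.0445,-0.0008,0,0,0],[0.0445,-0.0008,0,0,0],[0.0445,-0.0008,0,0,0],[0.0445,-0.0008,0,0,0],[0.0445,-0.0008,0,0,0],[0.0445,-0.0008,0,0,0],[0.0444,-0.0008,0,0,0],[0,0,0,0,0],[0,0,0,0,0],[0,0,0.03,0,0],[0,0,0.025,0,0],[0,0,0.015,0,0],[0,0,0,0,0],[0,0,0,0,0]]}}

```text
t: 28.15
eef_pos: [0.5247, 0.0412, 0.1768]
tool_rot: [0.0, 0.727, 0.687, 0.0]
contact_force: [0.1, -0.2, -1.4]
gripper_width: 0.44
grasp_force: 80.6
```

```bash
python3 -c "
from h import *
go(rack(0,39),.106,np.pi/2+EXr)"
```

```text
shift now [ 0.001  -0.0015  0.0708] turn -0.0032 | shift after turn [ 0.001  -0.0015  0.0708] | at [0.5247 0.0412 0.1768] head 86.79 tilt [ 0.0003 -0.    ]
```

Emit:
{"op": "pendant", "data": {"offsets": [[0.0006,-0.001,0.01,-0.002,0],[0,0,0.01,0,0],[0,0,0.01,0,0],[0,0,0.01,0,0],[0,0,0.01,0,0],[0,0,0.01,0,0],[0,0,0.005,0,0],[0,0,0.003,0,0],[0,0,0.002,0,0],[0,0,0.001,0,0],[0,0,0,0,0],[0,0,0,0,0],[0,0,0,0,0]]}}

```text
t: 29.45
eef_pos: [0.5233, 0.0427, 0.1064]
tool_rot: [0.0, 0.726, 0.688, -0.0]
contact_force: [-2.7, 0.5, 8.2]
gripper_width: 0.443
grasp_force: 81.6
```

Home. Release, then on to the last blue plate.

Emit:
{"op": "pendant", "data": {"offsets": [[0,0,0,0,0.85],[0,0,0,0,0.85],[0,0,0,0,0.85],[0,0,0,0,0.85],[0,0,-0.02,0,0.85],[0,0,-0.03,0,0.9],[0,0,-0.03,0,0.9],[0,0,0,-0.0893,0.9],[0,0,0,-0.0893,0.9],[0,0,0,0,0.9],[0,0,0,0,0.9]]}}

```text
t: 30.55
eef_pos: [0.5232, 0.0423, 0.1851]
tool_rot: [-0.0, 0.662, 0.749, -0.0]
contact_force: [0.6, -0.3, -0.5]
gripper_width: 0.903
grasp_force: 0.0
```

```bash
python3 -c "
from h import *
go([.5138,-.3961],.105,np.pi/2+SY)"
```

```text
shift now [-0.434  -0.063   0.0801] turn -0.0027 | shift after turn [-0.4338 -0.0643  0.0801] | at [0.5232 0.0423 0.1851] head 97.04 tilt [-0.0004  0.    ]
```

Emit:
{"op": "pendant", "data": {"offsets": [[-0.0434,-0.0064,0,-0.002,0.9],[-0.0434,-0.0064,0,0,0.9],[-0.0434,-0.0064,0,0,0.9],[-0.0434,-0.0064,0,0,0.9],[-0.0434,-0.0064,0,0,0.9],[-0.0434,-0.0064,0,0,0.9],[-0.0434,-0.0064,0,0,0.9],[-0.0434,-0.0064,0,0,0.9],[-0.0434,-0.0064,0,0,0.9],[-0.0434,-0.0064,0,0,0.9],[0,0,0,0,0.9],[0,0,0,0,0.9],[0,0,0.03,0,0.9],[0,0,0.03,0,0.9],[0,0,0.01,0,0.9],[0,0,0.009,0,0.9],[0,0,0,0,0.9],[0,0,0,0,0.9]]}}

```text
t: 32.35
eef_pos: [0.5157, -0.3961, 0.1074]
tool_rot: [0.001, 0.661, 0.751, 0.0]
contact_force: [0.3, 0.3, 0.1]
gripper_width: 0.905
grasp_force: 0.0
```

```bash
python3 -c "
from h import *
go([.5138,-.3961],.105,np.pi/2+SY)"
```

```text
shift now [ 0.0003 -0.0019  0.0024] turn 0.002 | shift after turn [ 0.0003 -0.0019  0.0024] | at [ 0.5157 -0.3961  0.1074] head 97.31 tilt [ 0.0014 -0.0007]
```

Emit:
{"op": "pendant", "data": {"offsets": [[0,-0.0015,0.001,0,0],[0,0,0,0,0],[0,0,0,0,0],[0,0,0,0,0],[0,0,0,0,0],[0,0,0,0,0],[0,0,-0.005,0,0],[0,0,-0.01,0,0],[0,0,-0.025,0,0],[0,0,-0.04,0,0],[0,0,-0.04,0,0],[0,0,-0.021,0,0],[0,0,0,0.0893,0],[0,0,0,0.0893,0],[0,0,0,0,0],[0,0,0,0,0]], "clamp_n": 80}}

```text
t: 33.95
eef_pos: [0.5133, -0.3961, 0.2465]
tool_rot: [-0.0, 0.724, 0.69, -0.0]
contact_force: [1.1, 0.8, -1.3]
gripper_width: 0.444
grasp_force: 80.6
```

```bash
python3 -c "
from h import *
go(rack(0,65),.106,np.pi/2+EXr)"
```

```text
shift now [ 0.4643 -0.0112  0.1405] turn 0.0041 | shift after turn [ 0.4643 -0.0131  0.1405] | at [ 0.5133 -0.3961  0.2465] head 87.22 tilt [-0.0002  0.0001]
```

Emit:
{"op": "pendant", "data": {"offsets": [[0.0464,-0.0013,0,0.004,0],[0.0464,-0.0013,0,0,0],[0.0464,-0.0013,0,0,0],[0.0464,-0.0013,0,0,0],[0.0464,-0.0013,0,0,0],[0.0464,-0.0013,0,0,0],[0.0464,-0.0013,0,0,0],[0.0464,-0.0013,0,0,0],[0.0464,-0.0013,0,0,0],[0.0464,-0.0013,0,0,0],[0,0,0,0,0],[0,0,0,0,0],[0,0,0.03,0,0],[0,0,0.025,0,0],[0,0,0.015,0,0],[0,0,0,0,0],[0,0,0,0,0]]}}

```text
t: 35.65
eef_pos: [0.5263, 0.0671, 0.1768]
tool_rot: [0.0, 0.727, 0.687, 0.0]
contact_force: [0.3, -0.5, -0.5]
gripper_width: 0.44
grasp_force: 80.6
```

```bash
python3 -c "
from h import *
go(rack(0,65),.106,np.pi/2+EXr)"
```

```text
shift now [ 0.001  -0.0017  0.0708] turn -0.0032 | shift after turn [ 0.001  -0.0016  0.0708] | at [0.5263 0.0671 0.1768] head 86.8 tilt [0.0003 0.0001]
```

Emit:
{"op": "pendant", "data": {"offsets": [[0.0007,-0.0012,0.01,-0.002,0],[0,0,0.01,0,0],[0,0,0.01,0,0],[0,0,0.01,0,0],[0,0,0.01,0,0],[0,0,0.01,0,0],[0,0,0.005,0,0],[0,0,0.003,0,0],[0,0,0.002,0,0],[0,0,0.001,0,0],[0,0,0,0,0],[0,0,0,0,0],[0,0,0,0,0]]}}

```text
t: 36.95
eef_pos: [0.5247, 0.0688, 0.1064]
tool_rot: [0.0, 0.726, 0.688, 0.0]
contact_force: [-4.3, -0.5, 7.5]
gripper_width: 0.442
grasp_force: 81.6
```

```bash
python3 -c "
from h import *
go(rack(0,65),.106,np.pi/2+EXr)"
```

```text
shift now [-0.0006 -0.      0.0004] turn -0.0004 | shift after turn [-0.0006 -0.      0.0004] | at [0.5247 0.0688 0.1064] head 86.96 tilt [ 0.0006 -0.0003]
```

Emit:
{"op": "pendant", "data": {"offsets": [[0,0,0,0,0.85],[0,0,0,0,0.85],[0,0,0,0,0.85],[0,0,0,0,0.85],[0,0,-0.02,0,0.85],[0,0,-0.03,0,0.9],[0.02,0,-0.04,0,1],[0.02,0,-0.04,0,1],[0.02,0,-0.04,0,1],[0,0,-0.03,0,1],[0,0,0,0,1],[0,0,0,0,1],[0,0,0,0,1]]}}

```text
t: 38.25
eef_pos: [0.5273, 0.1276, 0.304]
tool_rot: [-0.0, 0.726, 0.688, -0.001]
contact_force: [0.1, -0.5, -0.5]
gripper_width: 1.0
grasp_force: 0.0
```

Run:
```python
from h import *
C,im=shot('wrist','w5.png');C2,s=shot('side','s5.png')
for c,z in(('green',.126),('blue',.126),('yellow',.132)):
    for t in tops(C,im,c,z,40,10):
        p=t[2]-RC;cs,sn=np.cos(EXr),np.sin(EXr);print(c,t[0].round(),t[2].round(4),'rack',np.round([cs*p[0]+sn*p[1],-sn*p[0]+cs*p[1]],4),np.round(t[3:],1))
for n in('scene','side'):
    C,i=shot(n)
    for r in tops(C,i,'red',.026,60,20): print(n,r[0].round(1),r[2].round(3),np.round(r[3:],1))
cv2.imwrite('pics/s5c.png',cv2.resize(s[130:300,240:440],None,fx=3,fy=3))
```

```text
green [315. 301.] [ 0.5177 -0.0358] rack [-0.0015 -0.0393] [-3.1 39.1  9.2]
green [314. 317.] [ 0.5157 -0.0616] rack [-0.0021 -0.0651] [-3.  38.8  8.1]
blue [315. 224.] [0.5241 0.0692] rack [-0.0007  0.066 ] [-3.1 38.8  8.7]
blue [316. 245.] [0.5232 0.0424] rack [-0.0001  0.0392] [-3.1 38.7  9.2]
blue [314. 265.] [0.52  0.017] rack [-0.002   0.0137] [-3.  38.4  9.7]
blue [315. 283.] [ 0.5198 -0.0091] rack [-0.0008 -0.0125] [-3.  39.4  8.7]
yellow [285. 206.] [0.492  0.0958] rack [-0.0341  0.0908] [-3.  42.9  7. ]
yellow [288. 336.] [ 0.4811 -0.0849] rack [-0.0355 -0.0902] [-2.7 43.3  6.7]
scene [429.3 293.3] [0.446 0.289] [14.7 59.  18.8]
```

View pics/w5.png

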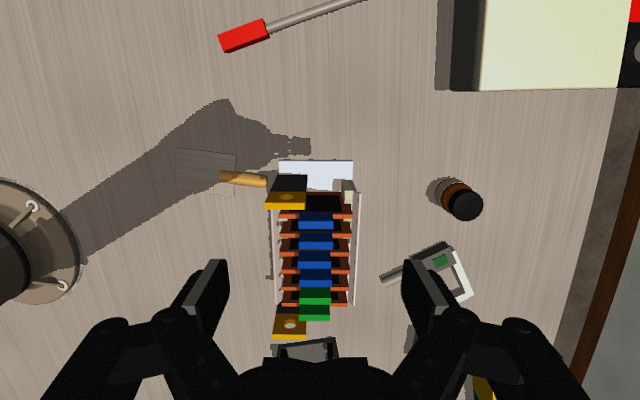

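w5: all six rack slots are filled, blue at (315,224..283) and green at (315,301) and (314,317), with eyelet heads at (285,206) and (288,336). The red grip is now at (243,35), so the rod has been knocked to about (0.446, 0.289).

Emit:
{"op": "pendant", "data": {"offsets": [[0.0392,-0.0223,0,0,1],[0.0392,-0.0223,0,0,1],[0.0392,-0.0223,0,0,1],[0.0392,-0.0223,0,0,1],[0,0,0,-0.1446,1],[0,0,0,-0.1446,1],[0,0,0,-0.1446,1],[0,0,0,-0.1446,1],[0,0,0,-0.1446,1],[0,0,0,-0.1446,1],[0,0,0,-0.1446,1],[0,0,0,-0.1446,1],[0,0,0,-0.1446,1],[0,0,0,-0.1446,1],[0,0,0,-0.1446,1],[0,0,0,-0.1446,1],[0,0,0,-0.1446,1],[0,0,0,0,1],[0,0,0,0,1],[0,0,0,0,1]]}}

```text
t: 40.45
eef_pos: [0.4471, 0.2896, 0.3051]
tool_rot: [-0.0, -0.126, 0.992, -0.0]
contact_force: [-0.1, 0.1, 0.8]
gripper_width: 1.001
grasp_force: 0.0
```

Run:
```python
from h import *
C,im=shot('wrist','w6.png')
for r in tops(C,im,'red',.026,60,20): print(r[0].round(1),r[2].round(4),np.round(r[3:],1))
print(tool().round(3))
```

```text
[313.5 152.2] [0.4438 0.2868] [14.8 58.8 18.1]
[[-0.968 -0.251  0.     0.447]
 [-0.251  0.968 -0.     0.29 ]
 [ 0.    -0.    -1.     0.305]
 [ 0.     0.     0.     1.   ]]
```

View pics/w6.png

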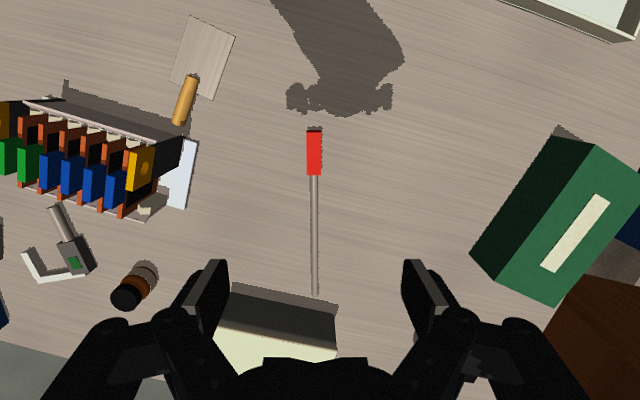

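w6: the rod lies straight below, with the red grip top at (313,152) and the tip at (315,296), just short of the box edge. The path above it is clear.

Run:
```python
from h import *
A=load('w5.png');B=load('w6.png')
a=tops(*A,'red',.026,60,20);b=tops(*B,'red',.026,60,20)
print([r[0] for r in a]); a=[r for r in a if r[4]<70][0];b=b[0]
print(tri(A[0],a[0],B[0],b[0]), a[2],a[3:])
t=onz(B[0],[315.5,295.5],.008)[0];v=t[:2]-b[2];print('tip',t,'len',np.linalg.norm(v),'yaw',np.degrees(np.arctan2(v[1],v[0])))
yaw=np.arctan2(v[1],v[0]);go(b[2]+.008*v/np.linalg.norm(v),.005,yaw+np.pi)
```

```text
[array([634.67966574,  11.10584958]), array([242.17976032,  34.48002663])]
(array([0.34128901, 0.21704174, 0.62838079]), np.float64(0.08890320971233939)) [0.95342517 0.30195361] (-87.54860520362854, 25.661684036254883, 15.873777389526367)
tip [0.68337426 0.3518085  0.008     ] len 0.24826806912938862 yaw 15.183790332771096
shift now [-0.0041 -0.0018  0.3002] turn -0.0114 | shift after turn [-0.004  -0.0019  0.3002] | at [0.4471 0.2896 0.3052] head -165.47 tilt [ 0.     -0.0002]
```

Run:
```python
from h import *
A=load('w5.png');B=load('w6.png')
print(tri(A[0],[242.18,34.48],B[0],tops(*B,'red',.026,60,20)[0][0]))
```

```text
(array([0.44341414, 0.28713151, 0.01928825]), np.float64(0.0007911789106424547))
```

Emit:
{"op": "pendant", "data": {"offsets": [[-0.004,-0.0019,0.045,-0.0114,1],[0,0,0.045,0,1],[0,0,0.045,0,1],[0,0,0.045,0,1],[0,0,0.04,0,1],[0,0,0,0,1],[0,0,0,0,1]]}}

```text
t: 41.2
eef_pos: [0.4514, 0.2894, 0.086]
tool_rot: [-0.0, -0.133, 0.991, 0.0]
contact_force: [-0.0, -0.0, -0.5]
gripper_width: 1.003
grasp_force: 0.0
```

Run:
```python
from h import *
C,im=shot('wrist','w7.png')
r=[r for r in tops(C,im,'red',.026,60,20) if np.linalg.norm(r[2]-[.444,.287])<.1]
for r in r: print(r[0],r[2],r[3:],tri(*[load('w6.png')[0],[313.5,152.2]],C,r[0]))
go([.4515,.2889],.005,np.radians(195.1))
```

```text
[312.97384196 226.27956403] [0.45643109 0.29023376] (14.418173789978027, 34.434783935546875, 18.877164840698242) (array([0.43064516, 0.2832236 , 0.08952638]), np.float64(0.000988727622514681))
shift now [ 0.0012 -0.001   0.0821] turn 0.0033 | shift after turn [ 0.001  -0.0009  0.0821] | at [0.4522 0.29   0.0871] head -164.71 tilt [0.0017 0.0015]
```

Run:
```python
from h import *
S=cam('scene');print(tri(S,[429.3,293.3],load('w6.png')[0],[313.5,152.2]))
```

```text
(array([0.44310117, 0.28663096, 0.02054066]), np.float64(6.234472441854829e-05))
```

Emit:
{"op": "pendant", "data": {"offsets": [[0.001,-0.001,0.035,0,1],[0,0,0.03,0,1],[0,0,0.012,0,1],[0,0,0.004,0,1],[0,0,0,0,1],[0,0,0,0,1],[0,0,0,0,0],[0,0,0,0,0],[0,0,0,0,0],[0,0,0,0,0],[0,0,0,0,0],[0,0,0,0,0],[0,0,0,0,0],[0,0,0,0,0],[0,0,0,0,0]], "clamp_n": 100}}

```text
t: 42.75
eef_pos: [0.4509, 0.2877, 0.0047]
tool_rot: [0.0, -0.133, 0.991, -0.0]
contact_force: [-0.5, -1.6, 4.4]
gripper_width: 0.207
grasp_force: 98.3
```

Emit:
{"op": "pendant", "data": {"offsets": [[0,0,-0.01,0,0],[0,0,-0.03,0,0],[0,0,-0.04,0,0],[0,0,-0.04,0,0],[0,0,-0.04,0,0],[0,0,-0.04,0,0],[0,0,0,0.1453,0],[0,0,0,0.1453,0],[0,0,0,0.1453,0],[0,0,0,0.1453,0],[0,0,0,0.1453,0],[0,0,0,0.1453,0],[0,0,0,0.1453,0],[0,0,0,0.1453,0],[0,0,0,0.1453,0],[0,0,0,0.1453,0],[0,0,0,0.1453,0],[0,0,0,0.1453,0],[0,0,0,0.1453,0]], "clamp_n": 100}}

```text
t: 44.65
eef_pos: [0.4502, 0.2877, 0.2046]
tool_rot: [-0.0, 0.727, 0.687, -0.0]
contact_force: [0.7, 0.5, -1.5]
gripper_width: 0.213
grasp_force: 97.8
```

Run:
```python
from h import *
go(rack(-34,368),.1107,np.pi/2+EXr);print(rack(-34,368))
```

```text
shift now [0.0879 0.0517 0.0939] turn -0.0034 | shift after turn [0.0877 0.0519 0.0939] | at [0.4502 0.2877 0.2046] head 86.78 tilt [-0.0004  0.0002]
[0.50668513 0.3725702 ]
```

Emit:
{"op": "pendant", "data": {"offsets": [[0.0292,0.0173,0,-0.0034,0],[0.0292,0.0173,0,0,0],[0.0292,0.0173,0,0,0],[0,0,0.04,0,0],[0,0,0.04,0,0],[0,0,0.0139,0,0],[0,0,0,0,0],[0,0,0,0,0],[0,0,0,0,0],[0,0,0,0,0]]}}

```text
t: 45.65
eef_pos: [0.5078, 0.3733, 0.1124]
tool_rot: [0.0, 0.724, 0.69, 0.002]
contact_force: [1.0, -0.1, -1.8]
gripper_width: 0.208
grasp_force: 98.0
```

Run:
```python
from h import *
go(rack(-34,368),.1107,np.pi/2+EXr)
C,im=shot('wrist','w8.png');C2,s=shot('side','s8.png');C3,s3=shot('scene','c8.png')
E=np.r_[rack(-34,95),.112]
print(proj(C,E),proj(C2,E),proj(C3,E))
u=proj(C2,E)[0].astype(int);c=proj(C3,E)[0].astype(int)
k=lambda i,u:cv2.resize(i[u[1]-50:u[1]+50,u[0]-50:u[0]+50],None,fx=4,fy=4)
cv2.imwrite('pics/c8c.png',np.hstack([k(s,u),k(s3,c)]))
```

```text
shift now [-0.0008 -0.0011  0.0017] turn 0.0049 | shift after turn [-0.0008 -0.0011  0.0017] | at [0.5078 0.3733 0.1124] head 87.26 tilt [0.0026 0.0018]
[[312.15508604 527.7452911 ]] [[294.72505303 214.28324189]] [[358.44503268 220.42435124]]
```

View pics/w8.png

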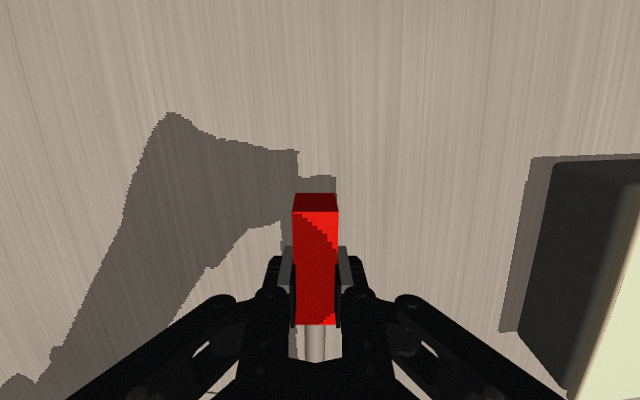

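View pics/c8c.png

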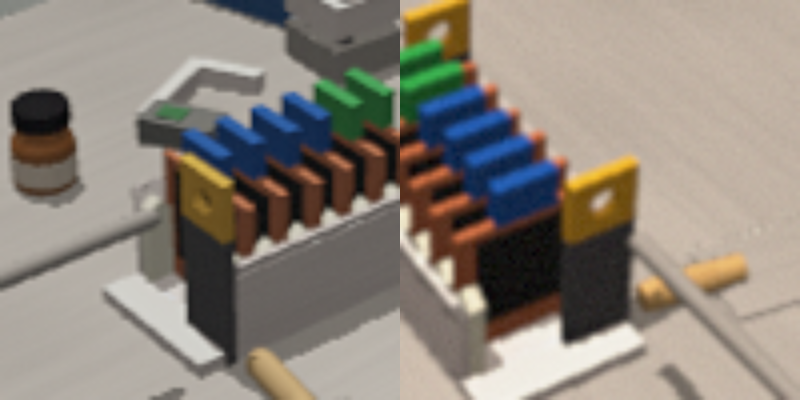

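w8: the red grip is held straight at (315,265). The crops show the eyelet where I projected it, side (295,214) and scene (358.5,220.5). The rod tip is at side (283.5,218.5) and scene (367.5,230), short of the flange.

Add to h.py:
```python
def inrack(X):
    p=np.array(X[:2])-RC;c,s=np.cos(EXr),np.sin(EXr);return np.round([1e3*(c*p[0]+s*p[1]),1e3*(-s*p[0]+c*p[1]),1e3*X[2]],1)
```

Run:
```python
from h import *
A,B=cam('side'),cam('scene')
for a,b in(([283.5,218.5],[367.5,230]),([295.25,214],[358.5,220.75])):
    X,e=tri(A,a,B,b);print(inrack(X),round(e,4))
print('TCP',inrack(tool()[:3,3]))
# rod pixels: fit axis ray planes; sample centre line points along rod in both views, from bg-diff with earlier picture
s=cv2.imread('pics/s8.png');s5=cv2.imread('pics/s5.png')
d=cv2.absdiff(s,s5).max(2)>25
for u in range(225,286,10):
    v=np.where(d[200:260,u])[0]+200;print('side',u,v.min() if len(v) else None,v.max() if len(v) else None,len(v))
c=cv2.imread('pics/c8.png');c0=cv2.imread('pics/scene0.png');d=cv2.absdiff(c,c0).max(2)>25
for u in range(364,400,6):
    v=np.where(d[215:290,u])[0]+215;print('scene',u,v.tolist())
```

```text
[-33.9 128.9 112.1] 0.0026
[-34.2  94.3 111.7] 0.002
TCP [-33.4 368.3 111.4]
side 225 241 244 4
side 235 237 240 4
side 245 233 235 3
side 255 229 231 3
side 265 224 227 4
side 275 220 256 8
side 285 255 259 4
scene 364 [230]
scene 370 [234, 235, 236, 237]
scene 376 [237, 238, 239, 240, 241, 242, 243, 261, 262, 263, 264, 265, 266]
scene 382 [241, 242, 243, 244, 245, 247, 248, 249, 268, 269, 270, 271, 272, 273]
scene 388 [253, 254, 255, 274, 275, 276, 277, 278, 279, 280]
scene 394 [259, 260, 261, 281, 282, 283, 284, 285, 286]
```

Emit:
{"op": "pendant", "data": {"offsets": [[0,-0.0003,0.0003,0.002,0],[-0.01,0,0,0,0],[-0.01,0,0,0,0],[-0.01,0,0,0,0],[-0.01,0,0,0,0],[-0.01,0,0,0,0],[0,0,0,0,0],[0,0,0,0,0]]}}

```text
t: 46.6
eef_pos: [0.5043, 0.3225, 0.1103]
tool_rot: [-0.0, 0.725, 0.689, 0.0]
contact_force: [0.5, 0.0, -0.9]
gripper_width: 0.211
grasp_force: 98.0
```

```bash
python3 -c "
from h import *
T=tool();print(inrack(T[:3,3]),np.degrees(np.arctan2(T[1,0],T[0,0])),T[:,2])"
```

```text
[-33.7 317.8 110.3] 87.12743795757622 [ 2.84011334e-04  2.88926276e-04 -9.99999918e-01  0.00000000e+00]
```

Emit:
{"op": "pendant", "data": {"offsets": [[-0.02,-0.0003,-0.001,0,0],[-0.025,0,0,0,0],[-0.025,0,0,0,0],[-0.025,0,0,0,0],[-0.025,0,0,0,0],[-0.02,0,0,0,0],[0,0,0,0,0],[0,0,0,0,0],[0,0,0,0,0]]}}

```text
t: 47.5
eef_pos: [0.497, 0.1846, 0.1114]
tool_rot: [-0.0, 0.724, 0.69, 0.001]
contact_force: [-1.0, 0.2, -1.0]
gripper_width: 0.208
grasp_force: 98.0
```

Run:
```python
from h import *
T=tool();print(inrack(T[:3,3]),np.degrees(np.arctan2(T[1,0],T[0,0])),T[:,2])
C2,s=shot('side');C3,s3=shot('scene');C,w=shot('wrist','w9.png')
E=np.r_[rack(-34,-80),.112]
u=proj(C2,E)[0].astype(int);c=proj(C3,E)[0].astype(int);print(u,c)
k=lambda i,u:cv2.resize(i[u[1]-50:u[1]+50,u[0]-50:u[0]+50],None,fx=4,fy=4)
cv2.imwrite('pics/c9c.png',np.hstack([k(s,u),k(s3,c)]))
```

```text
[-33.8 179.8 111.4] 87.26072742564612 [ 6.07965990e-04  1.37009362e-03 -9.99998877e-01  0.00000000e+00]
[348 192] [318 179]
```

View pics/c9c.png

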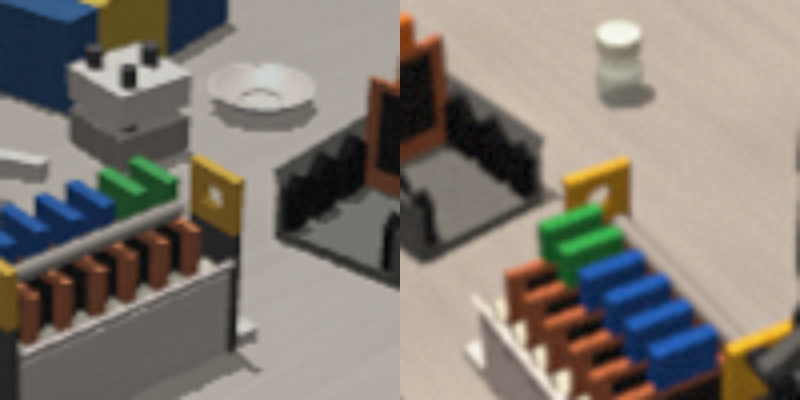

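The rod lies along the shoulders, with its tip at side (343.8,194.5) and scene (323,184.5), just short of the far eyelet.

Run:
```python
from h import *
A,B=cam('side'),cam('scene')
X,e=tri(A,[343.75,194.5],B,[323,184.5]);print(inrack(X),e)
X,e=tri(A,[348-50+213/4,192-50+197/4],B,[318-50+200/4,179-50+197/4]);print('eye',inrack(X),e)
```

```text
[-34.8 -60.5 111.1] 0.0021594113164333413
eye [-35.8 -86.1 112.9] 0.0009498930023742259
```

Emit:
{"op": "pendant", "data": {"offsets": [[-0.013,-0.0002,-0.0007,0,0],[-0.013,0,0,0,0],[-0.013,0,0,0,0],[-0.01,0,0,0,0],[0,0,0,0,0],[0,0,0,0,0]]}}

```text
t: 48.25
eef_pos: [0.4944, 0.1336, 0.1119]
tool_rot: [0.0, 0.725, 0.689, 0.0]
contact_force: [-0.5, 0.6, -1.5]
gripper_width: 0.208
grasp_force: 98.0
```

```bash
python3 -c "
from h import *
T=tool();print(inrack(T[:3,3]),np.degrees(np.arctan2(T[1,0],T[0,0])))"
```

```text
[-33.7 128.7 111.9] 87.10686903456295
```

Emit:
{"op": "pendant", "data": {"offsets": [[-0.004,0,0,0,0],[-0.003,0,0,0,0],[-0.002,0,0,0,0],[0,0,0,0,0],[0,0,0,0,0]]}}

```text
t: 48.75
eef_pos: [0.4938, 0.125, 0.1118]
tool_rot: [-0.0, 0.724, 0.689, 0.0]
contact_force: [-0.5, -0.0, -1.9]
gripper_width: 0.209
grasp_force: 98.0
```

Emit:
{"op": "pendant", "data": {"offsets": [[-0.001,0,0,0,0],[-0.001,0,0,0,0],[0,0,0,0,0],[0,0,0,0,0]]}}

```text
t: 49.15
eef_pos: [0.4937, 0.1233, 0.1118]
tool_rot: [-0.0, 0.724, 0.689, 0.0]
contact_force: [-0.5, 1.0, -1.8]
gripper_width: 0.211
grasp_force: 98.0
```

Emit:
{"op": "pendant", "data": {"offsets": [[-0.001,0,0,0,0],[-0.001,0,0,0,0],[0,0,0,0,0],[0,0,0,0,0]]}}

```text
t: 49.55
eef_pos: [0.4937, 0.1233, 0.1119]
tool_rot: [-0.001, 0.724, 0.69, 0.002]
contact_force: [0.3, 6.7, -4.2]
gripper_width: 0.211
grasp_force: 97.9
```

Emit:
{"op": "pendant", "data": {"offsets": [[-0.001,0,0,0,0],[-0.001,0,0,0,0],[0,0,0,0,0],[0,0,0,0,0]]}}

```text
t: 49.95
eef_pos: [0.4937, 0.1233, 0.112]
tool_rot: [-0.002, 0.723, 0.69, 0.003]
contact_force: [0.5, 13.3, -6.5]
gripper_width: 0.211
grasp_force: 97.9
```

Emit:
{"op": "pendant", "data": {"offsets": [[0.002,0,0.001,0,0],[0,0,0.001,0,0],[0,0,0.001,0,0],[0,0,0,0,0],[0,0,0,0,0]]}}

```text
t: 50.45
eef_pos: [0.4943, 0.1233, 0.1095]
tool_rot: [-0.0, 0.724, 0.69, 0.002]
contact_force: [-0.2, 7.6, 0.1]
gripper_width: 0.213
grasp_force: 98.8
```

```bash
python3 -c "
from h import *
print(inrack(tool()[:3,3]))"
```

```text
[-33.3 118.4 109.5]
```

Emit:
{"op": "pendant", "data": {"offsets": [[0,0,0.0005,0,0.5],[0,0,0,0,0.5],[0,0,0,0,0.5],[0,0,0,0,0.5],[0,0,-0.02,0,0.5],[0,0,-0.03,0,0.5],[0.02,0,-0.04,0,0.5],[0.03,0,-0.04,0,0.5],[0.03,0,-0.04,0,0.5],[0.03,0,-0.02,0,0.5],[0,0,0,0,0.5],[0,0,0,0,0.5]]}}

```text
t: 51.65
eef_pos: [0.4989, 0.231, 0.2983]
tool_rot: [0.0, 0.724, 0.69, 0.0]
contact_force: [-0.5, -0.4, -0.0]
gripper_width: 0.503
grasp_force: 0.0
```

Run:
```python
from h import *
C,w=shot('wrist','w10.png');C2,s=shot('side');C3,s3=shot('scene')
E=np.r_[rack(-34,0),.112];u=proj(C2,E)[0].astype(int);c=proj(C3,E)[0].astype(int)
v=proj(C,np.r_[rack(-34,60),.112])[0].astype(int);print(v)
k=lambda i,u:cv2.resize(i[u[1]-65:u[1]+65,u[0]-65:u[0]+65],None,fx=3,fy=3)
cv2.imwrite('pics/c10.png',np.hstack([k(s,u),k(s3,c)]))
for c in('red','blue','green','yellow'):
    for t in tops(C,w,c,.129 if c=='red' else .132 if c=='yellow' else .126,40,10): print(c,inrack([*t[2],0]),np.round(t[3:],1))
```

```text
[314 298]
red [-38.3 127.    0. ] [87.7 66.  25.7]
blue [-0.4 65.6  0. ] [-3.1 38.8  9.1]
blue [-0.1 39.3  0. ] [-3.1 38.4  9.5]
blue [-2.  14.1  0. ] [-3.1 39.   8.4]
blue [ -0.4 -12.4   0. ] [-3.2 38.6  7.1]
yellow [-34.6  91.2   0. ] [-2.8 43.   7.1]
```

View pics/w10.png

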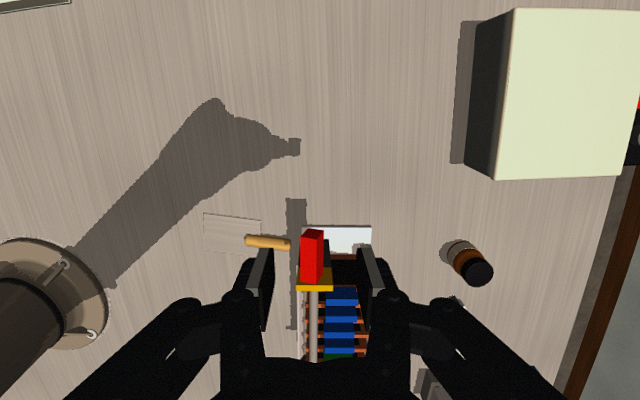

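View pics/c10.png

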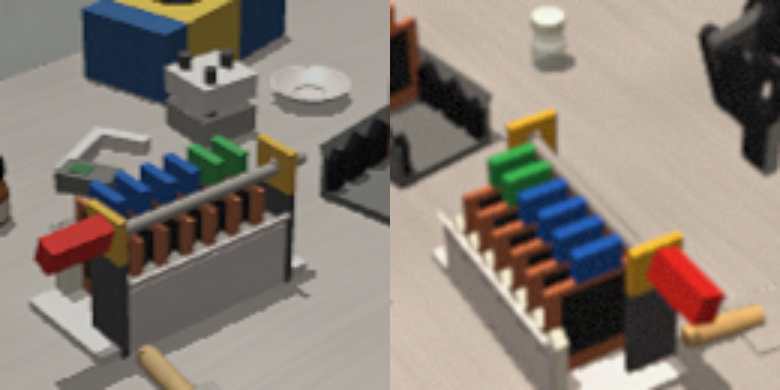

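The rod runs through both eyelets: its tip is out past the far flange (300,158 in the side crop), and the red grip (measured y 94–160 mm) is flush against the +y flange. All plates are home, so I am handing in.

```bash
python3 -c "
from station import bot
print(bot.hand_in())"
```

```text
the job is handed in; nothing more can be done
None
```

The job is handed in: the reject stands in the stand's middle slot, all four blue plates are home in the rack with the greens undisturbed, and the rod is through both eyelets with its grip against the +y flange, rolled slightly about the rod's axis.

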